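# Close the culture jars under the grow lamp

## Task

Close this batch of culture jars: put the loose white lid from the steel tray onto the open jar in the sloped rack and press it fully home, and press the two lids that stand proud on its neighbours fully home too. Reach in at a slant along the leaning jars, without touching the lamp above them, and leave the green-lidded jars and everything else standing where they are.

Things in the scene. Friction and masses are not known exactly. Their poses are not given: they have to be found in the camera images.
- rack: fixed stainless rack; three jars stand in a row along its y axis, 98 mm apart, all leaning 35 deg towards its -x side (the robot's side). Origin: centre of its foot on the table; z up. Two 18 mm posts at rack x 105, y -168 and +168 mm, 295 mm tall; the end frames reach y -179 and +179.
- lamp: lamp bar on the rack, not to be touched. Same origin and axes as the rack: the bar fills x from -25 to 33 mm, y from -177 to 177, z from 260 to 290 mm (yellow front edge); two thin arms at y -168 and 168 join it to the posts. It overhangs the lids: the jars' rims lie at rack x -27, z 132 mm.
- mouth (a point): centre of the rim of the open jar in the rack; z points out of the jar along its axis (35 deg from vertical). Rim 58 mm across, neck 18 mm long, jar 68 mm across and 100 mm long. An orange seal plug 50 mm across stands 7 to 9.5 mm out of the rim: the lid's ceiling first rests on it; pushing with about 8 N slides it in and it stays; the lid is home when its ceiling lies on the rim. Any of the three places in the row may hold the open jar.
- lid_mid (a point): loose white lid, skirt down, on the tray; centre of the lid half-way up its height (23 mm above its lower edge), z up through its knob. Cap 71 mm across and 20 mm high, inside 62 mm across and 16 mm deep; on it a blue knob 28 mm across and 26 mm high (46 mm high in all). 60 g. When home on the open jar this point lies 7 mm beyond the rim along the jar's axis.
- knob_a (a point): centre of the top of the blue knob (28 mm across, 26 mm high) of a white lid (72 mm across) already on one jar in the rack; z points out along the jar's axis (35 deg from vertical). Moves with the lid.
- knob_b (a point): the same for the lid on the other closed jar in the rack.
- lid_a (a joint): how far lid a stands proud of home along its jar's axis, m; 0 is fully home, starts 0.004 to 0.010. It takes about 9 N to slide and stays where it is left; it cannot come off.
- lid_b (a joint): the same for lid b.
- tray: fixed shallow steel tray 190 x 290 mm (x, y), walls 16 mm high, floor 4 mm above the table; origin at the centre of its underside. The lid lies near its middle, between two closed jars on its +y and -y sides.
- tray_jar1_mid (a point): bystander: closed glass culture jar, 68 mm across, 102 mm tall, green lid already tight; centre, half-way up. Leave alone. Stands in the tray about 100 mm to its +y side.
- tray_jar2_mid (a point): bystander: closed glass culture jar, 68 mm across, 102 mm tall, green lid already tight; centre, half-way up. Leave alone. Stands in the tray about 100 mm to its -y side.
- jar1_mid (a point): bystander: closed glass culture jar, 68 mm across, 102 mm tall, green lid already tight; centre, half-way up. Leave alone. In front of the rack.
- jar2_mid (a point): bystander: closed glass culture jar, 68 mm across, 102 mm tall, green lid already tight; centre, half-way up. Leave alone. In front of the rack.
- spray_mid (a point): bystander: green spray bottle, 68 mm across, 184 mm tall; point 90 mm up. Leave alone.
- meter_mid (a point): bystander: white meter 30 x 100 x 60 mm; its centre. Leave alone.
- brush: bystander: small brush lying on the table at the left of the rack; origin on its underside. Leave alone.

How it is judged:
By the outcome, as a careful person would: the job done as asked, in the order asked, and still so for the second after the job is handed in, with the robot touching nothing.
It also fails if it takes over 64 s, if anything falls off the work surface, if the arm or the gripper's body presses on something with over 40 N, if the wrist force passes 120 N, or if a joint passes its speed limit or range.

## Robot

A 7-joint arm with a two-finger parallel gripper is mounted at the origin on the work surface. World frame = base frame: x ahead of the robot, y to its left, z up, the work surface at z = 0. Lengths are in m, angles in rad, forces in N, time in s.
With the tool pointing down it reaches from about 0.425 to 0.925 m from the base axis. Payload 6.8 kg.
Tool frame: the origin (TCP) lies at the very end of the fingers, on their centre line; the grasp point (between the pads) lies 19 mm behind it (r.tcp_to_grasp is the distance from the TCP to the grasp point, in m); z points along the fingers, y is the line along which they close (so a half turn about z gives the same grasp; the last joint's range is limited). The gripper opens to 85 mm and grips with 20 to 120 N. Pads are 22 mm wide; open, the fingers measure 114 mm over their backs; the gripper's body (76 mm by 85 mm) begins 54 mm behind the grasp point. The pads swing forward as they close: fully open they stand 13 mm farther back than shut.
Start: joints at [-0.108, 0.477, 0.022, 1.555, -0.011, 1.109, -0.083], TCP at [0.675, 0, 0.231] pointing down, gripper open.
Joint ranges: [-2.96, 2.96], [-0.34, 2.1], [-1.41, 1.46], [0.24, 2.44], [-1.37, 4.51], [0.17, 1.92], [-2.96, 2.96]. Speed limits (rad/s): [2.39, 2.39, 3.14, 3.14, 3.14, 3.14, 3.14].

## Interface

Orientations are given as a rotation vector (axis times angle).
In Python, from bench import r gives the robot as it stands.
- The arm moves only by the tool step_arm, never from a script. Its argument "moves" is a list of rows, each a list of 7 numbers: the shift along the tool's x, y, z in mm, then the turn, a rotation vector about the tool's x, y, z in rad, then the finger opening in mm, from 0 to 85.4. A call has 1 to 8 rows; each row is the pose to reach, as a shift and turn from the pose commanded when the call began, along the tool's axes at that moment; what a row does not reach only later rows make up. A row lasts 1/10 s, in which the tool goes at most 50 mm and 8.59 degrees, less where a joint would pass 70% of its speed; a pose out of reach is approached as far as the arm can. A call with a gripper value outside its range is refused whole. The fingers move at their own pace and stop on an object; "grip_force" is the grip in N (left out, the last holds). Time passes only in rows, so rows that repeat a pose let the fingers close. It gives the time, the measured TCP pose, the force, the opening and the grip force at its end, in the units of the state.
- r.get_obs(): the state, without advancing time (a new reading comes with each control period).
- r.grab_frame(name): name is "scene" or "side" or "wrist"; returns a dict with "image" (384x512x3 uint8, red, green, blue), "depth" (384x512 float32, m along the optical axis (not along the pixel's ray), 0 where there is no reading), "mtx" (3x3 intrinsics, pixels), "k1" (the pictures are not rectified: a ray, as slopes to the right and down, at radius r is drawn at 1 + k1 r^2 times it, then the intrinsics apply), "rvec" (rotation vector, rad) and "tvec" (3), from world to camera coordinates, as OpenCV has them. Camera axes: x right, y down, z forward; pixel columns grow to the right and rows downward; lengths in m; the calibration is good to about 2 mm. A picture is of the moment at which its call begins.
- r.hand_in(): hands the job in; it is judged then, once.
The state is a dict: "clock": time; "joints": joint angles; "qvel": joint speeds; "tau": joint torques, N m; "tcp_pos": TCP position; "orientation": TCP orientation; "contact_force": force on the tool from outside, world axes, zero at the start; "moment": the same for the moment, N m; "grip_width": finger opening in m; "gripper_force": force on a finger pad.
Only numpy, scipy, OpenCV 4.12 (cv2) and the standard library are available. Lean on these libraries where they do the work, as an engineer would, in place of code of your own. Each camera call takes 0.05 s, during which the arm holds its last target. There are 200 camera calls.

## Working session

There is one attempt and no reset: what is moved stays moved. The work goes in short steps, Python scripts to look and compute and a tool call to move; the robot and the scene stay as the last step left them, time stands still between calls to the robot, and variables do not carry over. Pictures are saved under pics/ and viewed, at most 10 in all, crops included, and the job is handed in when it is done.

Besides the shell and the picture viewer there is one more tool, called after "Emit:" by a JSON object that holds its "api" and its "payload". step_arm: Moves the arm, as the interface text tells. Its arguments: {"type":"object","properties":{"moves":{"type":"array","items":{"type":"array","items":{"type":"number"}}},"grip_force":{"type":"number"}},"required":["moves"]}

```bash
ls; mkdir -p pics; cat > h.py <<'E'
import numpy as np, cv2
from scipy.spatial.transform import Rotation as R
from bench import r
def grab(n):
    f=r.grab_frame(n); f['R']=R.from_rotvec(np.ravel(f['rvec'])).as_matrix(); f['t']=np.ravel(f['tvec']); return f
def slopes(f,uv):
    uv=np.atleast_2d(np.asarray(uv,float)); K=f['mtx']
    d=np.c_[(uv[:,0]-K[0,2])/K[0,0],(uv[:,1]-K[1,2])/K[1,1]]; s=d.copy()
    for _ in range(20): s=d/(1+f['k1']*(s**2).sum(1))[:,None]
    return s
def cloud(f,mask):
    v,u=np.nonzero(mask&(f['depth']>0)); s=slopes(f,np.c_[u,v]); z=f['depth'][v,u]
    return (np.c_[s,np.ones(len(s))]*z[:,None]-f['t'])@f['R']
def proj(f,p):
    c=np.atleast_2d(p)@f['R'].T+f['t']; s=c[:,:2]/c[:,2:]; s=s*(1+f['k1']*(s**2).sum(1))[:,None]
    return s@f['mtx'][:2,:2].T+f['mtx'][:2,2]
def ray(f,uv):
    s=slopes(f,uv); d=np.c_[s,np.ones(len(s))]@f['R']; return -f['R'].T@f['t'], d
def onplane(f,uv,z):
    c,d=ray(f,uv); return c+d*((z-c[2])/d[:,2])[:,None]
def save(f,n): cv2.imwrite('pics/'+n,f['image'][:,:,::-1])
E
python3 - <<'E'
from h import *
a=[]
for n in('scene','side'):
    f=grab(n); a.append(f['image']); print(n,-f['R'].T@f['t'],f['R'][2],f['mtx'][0,0],f['k1'],(f['depth']>0).mean())
    np.save('pics/%s.npy'%n,f,allow_pickle=True)
    save(f,n+'0.png')
print(r.get_obs())
E
```

```text
pics
scene [ 0.36197923 -0.78366803  1.38953973] [ 0.13361709  0.52819751 -0.8385427 ] 476.2251560910723 -0.08210097424781088 0.9958750406901041
side [0.19899298 0.84859944 0.65441219] [ 0.3426361  -0.79123235 -0.5065095 ] 395.261862276705 -0.1395382720791939 0.9959157307942709
{'clock': 0.1, 'joints': array([-0.10806213,  0.47772782,  0.022369  ,  1.55634552, -0.01154126,
        1.1093045 , -0.08308825]), 'qvel': array([-0.00072514, -0.00258605,  0.00103333, -0.00332721,  0.00076814,
        0.00025526,  0.00135222]), 'tau': array([ 5.69385389e-03, -5.97765398e+01,  1.61440808e+00, -2.81952703e+01,
        1.29656185e-02,  5.02699884e-03, -1.13572563e-05]), 'tcp_pos': array([ 6.74466267e-01, -4.09239525e-05,  2.30419459e-01]), 'orientation': array([-2.22071498e+00, -2.22060874e+00,  1.94349350e-03]), 'contact_force': array([ 0.25507038, -0.28937371, -0.32005588]), 'moment': array([-0.01479684,  0.02931856, -0.00353474]), 'gripper_force': 0.0, 'grip_width': 0.08529736375489179}
```

View pics/scene0.png

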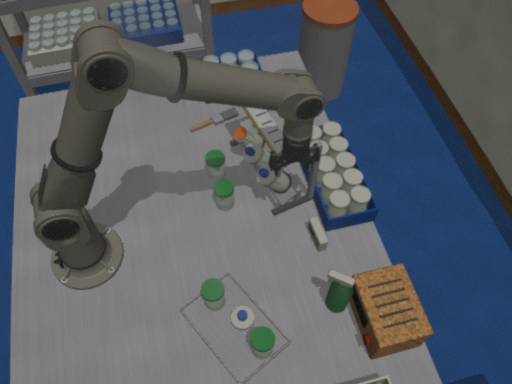

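View pics/side0.png

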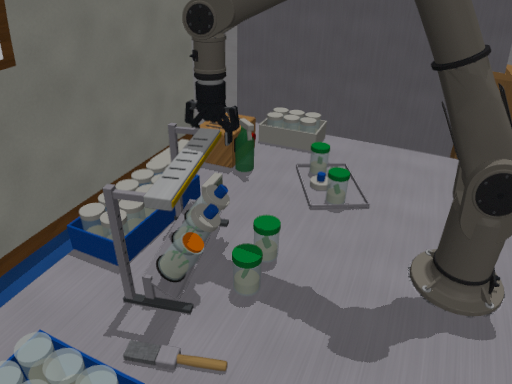

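Scene view: loose lid on the tray at (242,316). In the rack, the open jar with its orange plug is at (240,132), and the blue knobs are at (249,153) and (264,175). The side view shows the plug at (192,243) and the knobs at (208,213) and (218,192), with green jars close in front of the rack.

```bash
python3 - <<'E'
from h import *
for n in('scene','side'):
    f=np.load('pics/%s.npy'%n,allow_pickle=True).item()
    hsv=cv2.cvtColor(f['image'],cv2.COLOR_RGB2HSV); H,S,V=cv2.split(hsv)
    f['image']
    for nm,m in dict(blue=(H>105)&(H<125)&(S>130)&(V>60),orange=(H<14)&(S>190)&(V>150),green=(H>55)&(H<85)&(S>150)&(V>50),yellow=(H>20)&(H<32)&(S>150)).items():
        k,l,st,c=cv2.connectedComponentsWithStats(m.astype(np.uint8))
        for i in range(1,k):
            if 12<st[i,4]<1500:
                p=cloud(f,l==i)
                print(n,nm,st[i,:5],c[i].round(1),'med',np.median(p,0).round(3),'max',np.percentile(p,95,axis=0).round(3),'min',np.percentile(p,5,axis=0).round(3))
E
```

```text
scene blue [126   0  57  42 371] [165.4  28.3] med [ 0.437  1.589 -0.39 ] max [ 0.5    1.837 -0.377] min [ 0.235  1.567 -0.456]
scene blue [16 48  6 11 45] [19.2 52. ] med [-0.6    2.116 -0.755] max [-0.584  2.154 -0.741] min [-0.619  2.064 -0.769]
scene blue [ 35  82  35  11 202] [52.4 87.3] med [-0.364  1.693 -0.754] max [-0.272  1.723 -0.739] min [-0.46   1.656 -0.768]
scene blue [246 148   8   6  32] [248.9 150.5] med [0.58  0.169 0.165] max [0.59  0.178 0.17 ] min [0.572 0.162 0.157]
scene blue [259 169   9   7  43] [263.  172.1] med [0.604 0.075 0.161] max [0.616 0.087 0.169] min [0.594 0.068 0.155]
scene blue [239 311   7   7  40] [242.  314.3] med [ 0.442 -0.326  0.05 ] max [ 0.45  -0.317  0.054] min [ 0.433 -0.333  0.046]
side blue [317 172   9   9  62] [320.8 176. ] med [ 0.44  -0.313  0.043] max [ 0.451 -0.307  0.051] min [ 0.43  -0.326  0.028]
side blue [182 175  18  34 305] [191.7 190.6] med [ 0.779 -0.053  0.041] max [0.781 0.001 0.071] min [ 0.777 -0.089  0.01 ]
side blue [214 184  14  14 126] [220.5 191. ] med [0.603 0.091 0.155] max [0.617 0.097 0.166] min [0.593 0.0
[... 764 characters left out ...]
39.7] med [ 0.732 -0.313  0.119] max [ 0.749 -0.303  0.142] min [ 0.718 -0.325  0.089]
side green [311 142  19  11 170] [319.9 147.2] med [ 0.475 -0.407  0.103] max [ 0.502 -0.386  0.105] min [ 0.448 -0.443  0.092]
side green [329 168  21  14 238] [338.7 174.1] med [ 0.369 -0.231  0.104] max [ 0.396 -0.214  0.107] min [ 0.343 -0.27   0.092]
side green [254 215  26  21 440] [266.4 225. ] med [0.472 0.106 0.101] max [0.5   0.126 0.103] min [0.446 0.073 0.088]
side green [232 244  30  25 596] [246.6 255.7] med [0.468 0.232 0.101] max [0.497 0.255 0.103] min [0.441 0.2   0.088]
side yellow [172 132  50  75 353] [194.9 170.4] med [0.592 0.228 0.276] max [0.636 0.344 0.282] min [0.566 0.039 0.268]
```

```bash
python3 - <<'E'
from h import *
F={n:np.load('pics/%s.npy'%n,allow_pickle=True).item() for n in('scene','side')}
def msk(f):
    H,S,V=cv2.split(cv2.cvtColor(f['image'],cv2.COLOR_RGB2HSV))
    return dict(b=(H>103)&(H<127)&(S>110)&(V>40),o=(H<14)&(S>150)&(V>120),y=(H>18)&(H<34)&(S>120)&(V>80),g=(H>50)&(H<90)&(S>120)&(V>40))
P={}
for n,f in F.items():
    m=msk(f)
    for k in m: P[n,k]=cloud(f,m[k])
y=P['side','y']; y=y[(abs(y[:,0]-.6)<.1)&(y[:,2]>.25)&(y[:,2]<.3)]
vx,vy,x0,y0=cv2.fitLine(y[:,:2].astype(np.float32),cv2.DIST_HUBER,0,.001,.001).ravel()
if vy<0: vx,vy=-vx,-vy
print('yellow yaw',np.degrees(np.arctan2(-vx,vy)),'z',np.percentile(y[:,2],[2,50,98]))
yaw=np.arctan2(-vx,vy); ex=np.array([np.cos(yaw),np.sin(yaw),0]); ey=np.array([-np.sin(yaw),np.cos(yaw),0])
print('yellow u',np.percentile(y@ex,[5,50,95]).round(4),'v',np.percentile(y@ey,[0,1,99,100]).round(4))
ax=-np.sin(np.radians(35))*ex+[0,0,np.cos(np.radians(35))]; an=np.cross(ey,ax)
for n in F:
    for nm,k,c,rad in(('a','b',(.583,.177),.04),('b','b',(.606,.08),.04),('open','o',(.55,.265),.06)):
        p=P[n,k]; p=p[(np.hypot(*(p[:,:2]-c).T)<rad)&(p[:,2]>.1)&(p[:,2]<.25)]
        if len(p)<5: print(n,nm,'none');continue
        print(n,nm,len(p),*[q+str(np.percentile(p@e,[2,50,98]).round(4)) for q,e in(('v',ey),('ax',ax),('n',an))])
    p=P[n,'b']; p=p[np.hypot(*(p[:,:2]-[.442,-.322]).T)<.05]; t=p[p[:,2]>np.percentile(p[:,2],98)-.005]
    print(n,'lid',np.percentile(p,[2,98],axis=0).round(4),'top',np.percentile(t,[2,50,98],axis=0).round(4))
    p=P[n,'g']
    for c in((.475,-.41),(.37,-.235),(.47,.1),(.47,.23)):
        q=p[(np.hypot(*(p[:,:2]-c).T)<.055)&(p[:,2]>.094)]
        if len(q)>9: print(n,'g',((np.percentile(q,2,axis=0)+np.percentile(q,98,axis=0))/2).round(3))
print(ex,ax,an)
E
```

```text
yellow yaw 12.898031 z [0.2733464  0.27998566 0.28254541]
yellow u [0.627  0.6279 0.6298] v [-0.1276 -0.1234  0.2186  0.2192]
scene a 50 v[0.0268 0.034  0.0502] ax[-0.2281 -0.2128 -0.207 ] n[0.5781 0.5885 0.5993]
scene b 55 v[-0.0695 -0.0633 -0.0488] ax[-0.2313 -0.2152 -0.2084] n[0.5757 0.588  0.5988]
scene open 104 v[0.1166 0.1382 0.1614] ax[-0.2492 -0.2437 -0.2384] n[0.5655 0.5841 0.604 ]
scene lid [[ 0.4306 -0.3371  0.0453]
 [ 0.4512 -0.3156  0.0543]] top [[ 0.4309 -0.3362  0.0496]
 [ 0.4413 -0.3262  0.0508]
 [ 0.449  -0.3158  0.0544]]
scene g [ 0.477 -0.424  0.106]
scene g [0.485 0.09  0.102]
scene g [0.479 0.228 0.103]
side a 149 v[0.0348 0.0524 0.0573] ax[-0.2354 -0.2182 -0.2107] n[0.575  0.5881 0.5996]
side b 128 v[-0.0604 -0.046  -0.0404] ax[-0.2387 -0.2212 -0.2131] n[0.5744 0.5879 0.5995]
side open 6 v[0.121  0.1324 0.1485] ax[-0.2449 -0.244  -0.2428] n[0.5713 0.6073 0.6108]
side lid [[ 0.4293 -0.3289  0.0248]
 [ 0.4526 -0.3065  0.0518]] top [[ 0.4288 -0.3309  0.0473]
 [ 0.4401 -0.3173  0.0494]
 [ 0.4516 -0.3068  0.0523]]
side g [ 0.476 -0.416  0.1  ]
side g [ 0.37  -0.242  0.101]
side g [0.474 0.097 0.099]
side g [0.471 0.226 0.099]
[0.97476888 0.22321664 0.        ] [-0.55910446 -0.1280318   0.81915204] [0.79848392 0.18284837 0.57357645]
```

Emit:
{"api": "step_arm", "payload": {"moves": [[0, 0, -20, 0, 0, 0, 85], [0, 0, -40, 0, 0, 0, 85]]}}

```text
clock: 0.3
tcp_pos: [0.6742, -0.0, 0.2704]
orientation: [-2.22, -2.22, 0.004]
contact_force: [0.6, 0.1, 1.1]
grip_width: 0.0848
gripper_force: 0.0
```

Emit:
{"api": "step_arm", "payload": {"moves": [[-40, -30, 0, 0, 0, -0.07, 85], [-80, -60, 0, 0, 0, -0.14, 85], [-120, -88, 0, 0, 0, -0.21, 85], [-160, -117, 10, 0, 0, -0.28, 85], [-200, -146, 20, 0, 0, -0.35, 85], [-240, -175, 30, 0, 0, -0.42, 85], [-280, -205, 40, 0, 0, -0.48, 85], [-322, -234, 60, 0, 0, -0.54, 85]]}}

```text
clock: 1.1
tcp_pos: [0.4434, -0.3184, 0.2141]
orientation: [1.545, 2.734, -0.0]
contact_force: [0.0, -0.5, -1.1]
grip_width: 0.085
gripper_force: 0.0
```

Emit:
{"api": "step_arm", "payload": {"moves": [[0, 0, 0, 0, 0, 0, 60], [0, 0, 0, 0, 0, 0, 60], [0, 0, 0, 0, 0, 0, 60], [0, 0, 0, 0, 0, 0, 60]]}}

```text
clock: 1.5
tcp_pos: [0.4462, -0.3152, 0.2141]
orientation: [1.544, 2.735, 0.001]
contact_force: [0.7, 0.5, 1.0]
grip_width: 0.0603
gripper_force: 0.0
```

```bash
cat > lid.py <<'E'
from h import *
import sys
f=grab('wrist'); save(f,sys.argv[1]); o=r.get_obs()
H,S,V=cv2.split(cv2.cvtColor(f['image'],cv2.COLOR_RGB2HSV)); m=((H>103)&(H<127)&(S>110)&(V>40)).astype(np.uint8)
k,l,st,c=cv2.connectedComponentsWithStats(m)
Rt=R.from_rotvec(o['orientation']).as_matrix(); print('cam',-f['R'].T@f['t'],'tcp',o['tcp_pos'],'\n',Rt.round(3))
for i in range(1,k):
    if st[i,4]>60:
        p=cloud(f,l==i); zt=np.percentile(p[:,2],95); t=p[p[:,2]>zt-.006]
        print(st[i],c[i],'z',zt,'mid',((t.min(0)+t.max(0))/2).round(4),'size',(t.max(0)-t.min(0)).round(4))
        cc,rad=cv2.minEnclosingCircle(np.argwhere(l==i)[:,::-1].astype(np.float32)); g=onplane(f,cc,.05)[0]; print('ray',g,'tool',((g-o['tcp_pos'])@Rt*1000).round(1))
E
python3 lid.py w1.png
```

```text
cam [ 0.41205273 -0.25846144  0.35653056] tcp [ 0.44602109 -0.31531536  0.21409559] 
 [[-0.516  0.856  0.001]
 [ 0.856  0.516  0.   ]
 [-0.     0.001 -1.   ]]
[233 156  26  29 587] [245.43100511 170.36286201] z 0.0506903524792567 mid [ 0.4416 -0.3214  0.0481] size [0.0271 0.0269 0.0068]
ray [ 0.44058918 -0.32021308  0.05      ] tool [ -1.3  -7.3 164.1]
```

Emit:
{"api": "step_arm", "payload": {"moves": [[-2, -7, 45, 0, 0, 0, 60], [-2, -7, 90, 0, 0, 0, 60], [-2, -7, 130, 0, 0, 0, 60], [-2, -7, 160, 0, 0, 0, 60], [-2, -7, 180, 0, 0, 0, 60], [-2, -7, 188, 0, 0, 0, 60], [-2, -7, 188, 0, 0, 0, 60]]}}

```text
clock: 2.25
tcp_pos: [0.44, -0.321, 0.0252]
orientation: [-1.546, -2.733, -0.0]
contact_force: [0.1, 1.0, 0.1]
grip_width: 0.0602
gripper_force: 0.0
```

Emit:
{"api": "step_arm", "payload": {"moves": [[0, 0, 0, 0, 0, 0, 20], [0, 0, 0, 0, 0, 0, 20], [0, 0, 0, 0, 0, 0, 20], [0, 0, 0, 0, 0, 0, 20], [0, 0, 0, 0, 0, 0, 20], [0, 0, 0, 0, 0, 0, 20]], "grip_force": 80}}

```text
clock: 2.85
tcp_pos: [0.4408, -0.3224, 0.0275]
orientation: [1.547, 2.731, 0.0]
contact_force: [-0.1, 1.2, 6.5]
grip_width: 0.0254
gripper_force: 78.2
```

Emit:
{"api": "step_arm", "payload": {"moves": [[0, 0, -20, 0, 0, 0, 20], [0, 0, -60, 0, 0, 0, 20], [0, 0, -100, 0, 0, 0, 20], [0, 0, -140, 0, 0, 0, 20], [0, 0, -140, 0, 0, 0, 20], [0, 0, -140, 0, 0, 0, 20]]}}

```text
clock: 3.45
tcp_pos: [0.4403, -0.3223, 0.1673]
orientation: [1.547, 2.731, 0.0]
contact_force: [0.5, 0.4, -0.9]
grip_width: 0.0257
gripper_force: 78.7
```

```bash
python3 - <<'E'
from h import *
o=r.get_obs(); print(o['tcp_pos'],o['grip_width'],o['joints'].round(2),o['contact_force'])
f=grab('wrist'); g=grab('side'); u,v=proj(g,o['tcp_pos'])[0].astype(int); print(u,v)
np.save('pics/wl.npy',f,allow_pickle=True)
c=cv2.resize(g['image'][v-45:v+45,u-50:u+50],(427,384),interpolation=cv2.INTER_CUBIC)
cv2.imwrite('pics/w2.png',cv2.resize(np.hstack([f['image'],c]),(800,327))[:,:,::-1])
E
```

```text
[ 0.44031811 -0.32227405  0.16733026] 0.02569640522657482 [ 0.46  0.34  0.07  1.94 -0.03  0.87  1.09] [ 0.52633518  0.43152549 -0.89805891]
325 140
```

View pics/w2.png

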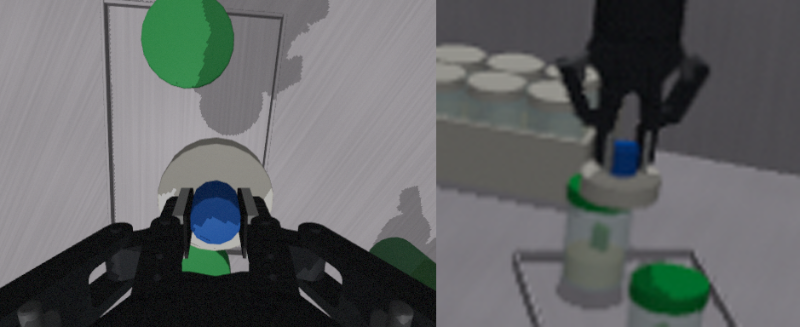

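The lid is held upright by its knob, which sits centred between the pads at (215,212), and the cap is level. Next I measure its offset in the tool frame.

```bash
cat > held.py <<'E'
from h import *
def held(f):
    o=r.get_obs(); Rt=R.from_rotvec(o['orientation']).as_matrix()
    H,S,V=cv2.split(cv2.cvtColor(f['image'],cv2.COLOR_RGB2HSV)); m=((H>103)&(H<127)&(S>110)&(V>30))
    p=(cloud(f,m)-o['tcp_pos'])@Rt*1000; p=p[(abs(p[:,0])<30)&(abs(p[:,1])<30)&(abs(p[:,2])<40)]
    zt=np.percentile(p[:,2],10); t=p[p[:,2]<zt+3]
    print('knob top z',zt.round(1),'x',np.percentile(t[:,0],[1,99]).round(1),'y',np.percentile(t[:,1],[1,99]).round(1))
    q=(cloud(f,(S<60)&(V>90))-o['tcp_pos'])@Rt*1000
    q=q[(np.hypot(q[:,0],q[:,1])<40)&(q[:,2]>-15)&(q[:,2]<20)]
    print('cap',len(q),np.percentile(q,[1,50,99],axis=0).round(1).tolist())
    t=q[np.hypot(q[:,0],q[:,1])<34]; A=np.c_[t[:,:2],np.ones(len(t))]
    s=abs(t[:,2]-np.median(t[:,2]))<4; print('plane z=ax+by+c',np.linalg.lstsq(A[s],t[s,2],rcond=None)[0].round(3))
if __name__=='__main__': held(np.load('pics/wl.npy',allow_pickle=True).item())
E
python3 held.py
python3 - <<'E'
import numpy as np
from scipy.spatial.transform import Rotation as R
from h import *
o=r.get_obs(); Rt=R.from_rotvec(o['orientation']).as_matrix()
th=np.radians(12.9); ex=np.array([np.cos(th),np.sin(th),0]); ey=np.array([-np.sin(th),np.cos(th),0])
ax=-np.sin(np.radians(35))*ex+np.array([0,0,np.cos(np.radians(35))]); an=np.cross(ey,ax)
G=np.c_[-an,ey,-ax]; print(G)
m=ex*.626+ey*.140+[0,0,.132]; print('mouth',m)
for d in (.06,.13):
    t=m+ax*d; print(d,t,'shift',((t-o['tcp_pos'])@Rt*1000).round(1),'rv',R.from_matrix(Rt.T@G).as_rotvec().round(3))
E
```

```text
knob top z -25.1 x [-14.   11.7] y [-11.6  13.2]
cap 6541 [[-34.9, -32.6, -1.4], [15.2, 0.6, 1.5], [32.6, 34.3, 17.7]]
plane z=ax+by+c [ 0.004 -0.     1.427]
[[-0.79847762 -0.22325012  0.55910005]
 [-0.18287579  0.97476119  0.12805101]
 [-0.57357644  0.         -0.81915204]]
mouth [0.57894549 0.27622114 0.132     ]
0.06 [0.54539949 0.26853808 0.18114912] shift [451.3 394.6 -15.8] rv [-0.383 -0.529 -1.215]
0.13 [0.50626248 0.25957451 0.23848977] shift [463.8 356.4 -73.1] rv [-0.383 -0.529 -1.215]
```

Emit:
{"api": "step_arm", "payload": {"moves": [[20, 15, -25, -0.027, -0.038, -0.087, 20], [55, 40, -45, -0.055, -0.076, -0.174, 20], [90, 70, -60, -0.082, -0.113, -0.26, 20], [125, 98, -73, -0.11, -0.151, -0.347, 20], [160, 125, -80, -0.137, -0.189, -0.434, 20], [195, 150, -85, -0.164, -0.227, -0.521, 20], [232, 178, -85, -0.192, -0.265, -0.608, 20], [232, 178, -85, -0.192, -0.265, -0.608, 20]]}}

```text
clock: 4.35
tcp_pos: [0.4718, -0.0258, 0.2494]
orientation: [0.57, 2.764, 0.053]
contact_force: [-0.1, -1.2, -1.0]
grip_width: 0.0255
gripper_force: 78.7
```

```bash
cat > go.py <<'E'
from h import *
import sys
th=np.radians(12.9); ex=np.array([np.cos(th),np.sin(th),0]); ey=np.array([-np.sin(th),np.cos(th),0])
ax=-np.sin(np.radians(35))*ex+np.array([0,0,np.cos(np.radians(35))]); an=np.cross(ey,ax)
G=np.c_[-an,ey,-ax]; m=ex*.626+ey*.140+[0,0,.132]
def rel(v,d,off=(0,0)):  # v: rack row coordinate, d out of rim, mm tool-offset
    o=r.get_obs(); Rt=R.from_rotvec(o['orientation']).as_matrix()
    t=ex*.626+ey*v+[0,0,.132]+ax*d+G[:,0]*off[0]/1e3+G[:,1]*off[1]/1e3
    print('d',d,'shift',((t-o['tcp_pos'])@Rt*1000).round(1),'rv',R.from_matrix(Rt.T@G).as_rotvec().round(3))
def where():
    o=r.get_obs(); p=o['tcp_pos']-[0,0,.132]
    print('out of rim',(p-ex*.626)@ax*1e3,'n',(p-ex*.626)@an*1e3,'v',p@ey*1e3,'joints',o['joints'].round(2),'F axial',o['contact_force']@ax)
E
python3 -c "
from go import *
where(); rel(.14,.13,(1.1,-.8)); rel(.14,.06,(1.1,-.8))"
```

```text
out of rim 194.78154680370167 n -73.41657847757621 v -130.47227218238464 joints [ 0.14 -0.03 -0.26  2.21  0.09  0.65  0.98] F axial -0.5645630633677506
d 0.13 shift [ 85.4 273.3  13.9] rv [-0.187 -0.265 -0.597]
d 0.06 shift [ 72.  290.7  80.4] rv [-0.187 -0.265 -0.597]
```

Emit:
{"api": "step_arm", "payload": {"moves": [[12, 39, 2, -0.027, -0.038, -0.085, 20], [24, 78, 4, -0.053, -0.076, -0.17, 20], [36, 117, 6, -0.08, -0.114, -0.256, 20], [49, 156, 8, -0.107, -0.151, -0.341, 20], [61, 195, 10, -0.134, -0.189, -0.426, 20], [73, 234, 12, -0.16, -0.227, -0.512, 20], [85, 273, 14, -0.187, -0.265, -0.597, 20], [85, 273, 14, -0.187, -0.265, -0.597, 20]]}}

```text
clock: 5.15
tcp_pos: [0.509, 0.2568, 0.2374]
orientation: [-0.283, 2.518, 0.09]
contact_force: [-0.2, 0.3, -1.1]
grip_width: 0.0254
gripper_force: 78.8
```

```bash
python3 -c "
from go import *; from held import held
where(); rel(.14,.05,(1.1,-.8))
f=grab('wrist');held(f)
H,S,V=cv2.split(cv2.cvtColor(f['image'],cv2.COLOR_RGB2HSV)); p=cloud(f,(H<14)&(S>150)&(V>110))
if len(p): p=p[(p[:,2]>.08)&(p[:,2]<.2)]; q=p-[0,0,.132]-ex*.626; print(len(p),[np.percentile(q@e,[2,50,98]).round(4) for e in(ey,ax,an)])
g=grab('side'); u,v=proj(g,m)[0].astype(int)
c=cv2.resize(g['image'][v-80:v+40,u-80:u+80],(512,384),interpolation=cv2.INTER_CUBIC)
cv2.imwrite('pics/w3.png',cv2.resize(np.hstack([f['image'],c]),(800,300))[:,:,::-1])
"
```

```text
out of rim 127.93759027754464 n 1.048169853589229 v 136.72538225450677 joints [-0.21  0.11 -0.56  2.22  0.92  0.44  0.27] F axial -0.8296266068837064
d 0.05 shift [ 2.1  2.5 77.9] rv [-0.    -0.    -0.002]
knob top z -22.7 x [-13.   12.4] y [-9.2 15.7]
cap 7004 [[-33.8, -30.0, -3.7], [17.0, 3.3, 4.0], [34.3, 36.7, 17.3]]
plane z=ax+by+c [ 1.000e-03 -5.000e-03  3.897e+00]
28 [array([0.1204, 0.1412, 0.163 ]), array([0.0068, 0.0075, 0.0084]), array([-0.0269, -0.0239, -0.0109])]
```

View pics/w3.png

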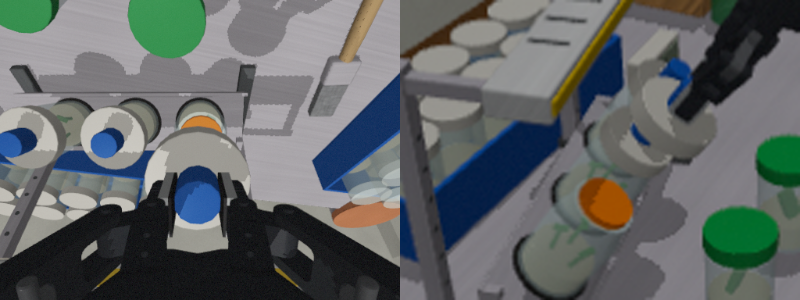

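The wrist view shows the lid held at (195,190) with the open jar's orange plug right below it at (200,125). In the side view the plug is at (605,203), the lid is out along the axis, and the lamp is clear.

Emit:
{"api": "step_arm", "payload": {"moves": [[1, 1, 25, 0, 0, 0, 20], [2, 2, 50, 0, 0, 0, 20], [2, 2, 70, 0, 0, 0, 20], [2, 2, 78, 0, 0, 0, 20], [2, 2, 78, 0, 0, 0, 20], [2, 2, 78, 0, 0, 0, 20]]}}

```text
clock: 5.85
tcp_pos: [0.5521, 0.2616, 0.1738]
orientation: [-0.268, 2.518, 0.083]
contact_force: [0.4, -0.2, -0.8]
grip_width: 0.0255
gripper_force: 78.8
```

```bash
cat > chk.py <<'E'
from go import *; from held import held
import sys
where()
f=grab('wrist');held(f)
for n,f in(('wrist',f),('side',grab('side')),('scene',grab('scene'))):
    H,S,V=cv2.split(cv2.cvtColor(f['image'],cv2.COLOR_RGB2HSV))
    for nm,mk in(('orange',(H<14)&(S>150)&(V>110)),('blue',(H>103)&(H<127)&(S>110)&(V>40)),('white',(S<70)&(V>100))):
        p=cloud(f,mk); q=p-[0,0,.132]-ex*.626; q=np.c_[q@ey,q@ax,q@an]
        q=q[(abs(q[:,0]-.14)<.045)&(q[:,1]>.004)&(q[:,1]<.1)&(abs(q[:,2])<.045)]
        if len(q)>20: print(n,nm,len(q),(np.percentile(q,[1,50,99],axis=0).T*1e3).round(1).tolist())
E
python3 chk.py
```

```text
out of rim 51.135824365960715 n -0.092082255801831 v 131.74065350958153 joints [-0.28  0.28 -0.46  2.2   1.3   0.41 -0.06] F axial -0.8832078007645023
knob top z -22.3 x [-12.   13.4] y [-13.   12.1]
cap 7021 [[-32.7, -33.7, -4.2], [18.0, -0.6, 4.3], [35.3, 33.0, 17.6]]
plane z=ax+by+c [-4.000e-03  2.000e-03  4.221e+00]
wrist blue 3608 [[119.4, 132.0, 144.5], [52.1, 72.9, 74.6], [-13.8, -4.4, 12.1]]
wrist white 7176 [[98.5, 132.4, 165.6], [31.4, 47.2, 88.5], [-35.0, -17.4, 33.0]]
side blue 34 [[115.6, 137.7, 154.4], [51.0, 69.8, 93.7], [10.0, 12.1, 14.2]]
side white 438 [[104.4, 148.9, 167.3], [29.0, 46.7, 49.3], [-31.4, 14.7, 35.2]]
scene white 177 [[95.6, 113.7, 161.7], [27.2, 47.2, 57.9], [-31.4, 15.4, 34.3]]
```

Emit:
{"api": "step_arm", "payload": {"moves": [[0, 0, 0, 0, 0, 0, 20], [0, 0, 0, 0, 0, 0, 20], [0, 0, 0, 0, 0, 0, 20]]}}

```text
clock: 6.3
tcp_pos: [0.5521, 0.2634, 0.1745]
orientation: [-0.271, 2.516, 0.086]
contact_force: [0.8, 0.5, -0.2]
grip_width: 0.0252
gripper_force: 78.8
```

```bash
python3 -c "
from go import *; print(r.get_obs()['qvel'].round(3))
rel(.14,.05,(0,0))"; python3 chk.py
```

```text
[-0.002  0.003  0.001 -0.     0.001  0.     0.002]
d 0.05 shift [0.6 6.5 1.5] rv [-0.006  0.002 -0.008]
out of rim 51.53245450922437 n 0.5834536495256324 v 133.48602021826002 joints [-0.28  0.28 -0.47  2.2   1.3   0.41 -0.07] F axial -0.6799239003554013
knob top z -22.8 x [-12.5  13. ] y [-12.5  12.5]
cap 7032 [[-33.2, -33.3, -4.3], [17.6, -0.1, 3.8], [34.9, 33.6, 17.6]]
plane z=ax+by+c [-3.000e-03  1.000e-03  3.783e+00]
wrist blue 3612 [[121.1, 133.6, 146.1], [52.6, 73.3, 75.0], [-13.2, -3.7, 12.7]]
wrist white 7170 [[100.2, 133.6, 167.2], [31.7, 47.6, 88.9], [-34.4, -16.7, 33.7]]
side blue 34 [[116.3, 138.4, 165.7], [51.8, 71.7, 98.0], [10.1, 12.2, 14.3]]
side white 446 [[106.2, 149.5, 168.8], [27.8, 46.5, 49.0], [-31.3, 14.8, 35.5]]
scene white 179 [[97.3, 116.3, 158.0], [5.4, 46.4, 55.4], [-32.3, 15.6, 34.1]]
```

```bash
cat > nb.py <<'E'
from go import *
def nb(n,save_=None):
    f=grab(n)
    if save_: save(f,save_)
    H,S,V=cv2.split(cv2.cvtColor(f['image'],cv2.COLOR_RGB2HSV))
    k,l,st,c=cv2.connectedComponentsWithStats(((H>103)&(H<127)&(S>110)&(V>40)).astype(np.uint8))
    for i in range(1,k):
        if st[i,4]<30: continue
        p=cloud(f,l==i)
        if len(p)<20: continue
        q=p-[0,0,.132]-ex*.626; q=np.c_[q@ey,q@ax,q@an]*1e3
        t=np.percentile(q[:,1],85); s=q[abs(q[:,1]-t)<4]
        if t<0 or t>110 or abs(np.median(q[:,2]))>40: continue
        print(n,st[i,:4],'top',t.round(1),'v',np.percentile(s[:,0],[1,99]).round(1),s[:,0].mean().round(1),'n',np.percentile(s[:,2],[1,99]).round(1),s[:,2].mean().round(1))
if __name__=='__main__':
    for n in('wrist','side','scene'): nb(n,'nb_%s.png'%n)
E
python3 nb.py
```

```text
wrist [ 63 190  66  58] top 39.4 v [30.7 56. ] 43.9 n [-15.1  10.4] -2.7
wrist [223 212  60  75] top 73.9 v [121.3 146.2] 133.8 n [-12.8  12.8] -0.7
side [214 184  11  14] top 37.6 v [-63.5 -43.6] -54.2 n [-1.5 10.7] 4.4
side [199 204  14  22] top 73.1 v [117.3 150.5] 135.3 n [10.2 13.9] 11.9
scene [245 147   9   8] top 40.3 v [27.  51.3] 38.2 n [-12.8  11.5] -1.4
scene [259 169   9   8] top 40.1 v [-71.1 -51.4] -60.7 n [-12.3  10.2] -1.2
```

Emit:
{"api": "step_arm", "payload": {"moves": [[1, 4, 0, -0.003, 0.001, -0.004, 20], [2, 8, 0, -0.006, 0.002, -0.008, 20], [2, 8, 0, -0.006, 0.002, -0.008, 20], [2, 8, 0, -0.006, 0.002, -0.008, 20], [2, 8, 0, -0.006, 0.002, -0.008, 20], [2, 8, 0, -0.006, 0.002, -0.008, 20]]}}

```text
clock: 7.2
tcp_pos: [0.5488, 0.2707, 0.1731]
orientation: [-0.284, 2.518, 0.089]
contact_force: [-0.1, -0.3, -0.8]
grip_width: 0.0259
gripper_force: 78.8
```

```bash
python3 -c "
from go import *; from nb import nb; where(); rel(.1415,.03,(2,0)); nb('wrist')"
```

```text
out of rim 51.217829329553325 n -1.5275091721560994 v 141.30622499782126 joints [-0.29  0.29 -0.47  2.2   1.3   0.41 -0.07] F axial -0.5743582135768802
d 0.03 shift [ 0.5  0.2 21.2] rv [-0.    -0.    -0.001]
wrist [ 25 193  91  57] top 39.3 v [30.7 56. ] 43.9 n [-15.2  10.4] -2.7
wrist [223 212  60  75] top 73.7 v [129.  153.9] 141.4 n [-14.7  11. ] -2.6
```

Emit:
{"api": "step_arm", "payload": {"moves": [[0.5, 0, 8, 0, 0, 0, 20], [0.5, 0, 16, 0, 0, 0, 20], [0.5, 0, 22, 0, 0, 0, 20], [0.5, 0, 25, 0, 0, 0, 20], [0.5, 0, 28, 0, 0, 0, 20], [0.5, 0, 28, 0, 0, 0, 20], [0.5, 0, 28, 0, 0, 0, 20]], "grip_force": 100}}

```text
clock: 7.95
tcp_pos: [0.564, 0.2743, 0.1499]
orientation: [-0.284, 2.517, 0.09]
contact_force: [-0.1, 0.4, -0.2]
grip_width: 0.0253
gripper_force: 98.2
```

```bash
python3 -c "
from go import *; from nb import nb; where(); print(r.get_obs()['contact_force']@G); nb('wrist')"
```

```text
out of rim 23.31759788290633 n -2.0265662522049253 v 141.50752495198063 joints [-0.3   0.35 -0.45  2.18  1.42  0.41 -0.18] F axial -0.17464969736850788
[0.17019539 0.4231668  0.1746497 ]
wrist [  6 208  87  71] top 39.4 v [30.4 56.1] 44.1 n [-15.2  10.4] -2.8
wrist [223 212  59  75] top 45.8 v [129.5 153.8] 141.7 n [-15.3  10.6] -3.1
```

Emit:
{"api": "step_arm", "payload": {"moves": [[0, 0, 2, 0, 0, 0, 20], [0, 0, 4, 0, 0, 0, 20], [0, 0, 6, 0, 0, 0, 20], [0, 0, 6, 0, 0, 0, 20]]}}

```text
clock: 8.4
tcp_pos: [0.5674, 0.275, 0.1446]
orientation: [-0.284, 2.518, 0.089]
contact_force: [0.5, -0.6, 0.3]
grip_width: 0.0247
gripper_force: 98.2
```

```bash
python3 -c "
from go import *; where(); print(r.get_obs()['contact_force']@G)"
```

```text
out of rim 16.954396820922994 n -2.1900232650415132 v 141.37408693107545 joints [-0.31  0.36 -0.44  2.18  1.45  0.41 -0.2 ] F axial 0.01911823986452773
[-0.51540676 -0.66656509 -0.01911824]
```

Emit:
{"api": "step_arm", "payload": {"moves": [[0, 0, 1, 0, 0, 0, 20], [0, 0, 2, 0, 0, 0, 20], [0, 0, 3, 0, 0, 0, 20], [0, 0, 3, 0, 0, 0, 20]]}}

```text
clock: 8.8
tcp_pos: [0.5689, 0.2754, 0.1426]
orientation: [-0.284, 2.517, 0.089]
contact_force: [-3.6, -1.7, 3.3]
grip_width: 0.0251
gripper_force: 99.2
```

```bash
python3 -c "
from go import *; from nb import nb; where(); print(r.get_obs()['contact_force']@G); nb('wrist')"
```

```text
out of rim 14.390469144222806 n -2.0901205002351526 v 141.47713702767635 joints [-0.31  0.37 -0.44  2.18  1.46  0.41 -0.21] F axial 4.922868737545726
[ 1.34240979 -0.88420902 -4.92286874]
wrist [223 212  59  75] top 36.9 v [129.4 153.7] 141.6 n [-15.3  10.2] -3.2
wrist [  0 215  84  75] top 39.3 v [32.8 56.1] 45.0 n [-15.2  10.3] -2.8
```

Emit:
{"api": "step_arm", "payload": {"moves": [[0, 0, 1, 0, 0, 0, 20], [0, 0, 2, 0, 0, 0, 20], [0, 0, 3, 0, 0, 0, 20], [0, 0, 4, 0, 0, 0, 20], [0, 0, 5, 0, 0, 0, 20], [0, 0, 5, 0, 0, 0, 20]]}}

```text
clock: 9.45
tcp_pos: [0.5717, 0.2761, 0.1385]
orientation: [-0.284, 2.517, 0.09]
contact_force: [-3.2, -1.0, 3.8]
grip_width: 0.0252
gripper_force: 99.2
```

```bash
python3 -c "
from go import *; from nb import nb; where(); print(r.get_obs()['contact_force']@G); nb('wrist')"
```

```text
out of rim 9.342562331578609 n -2.083639023327262 v 141.5000244835611 joints [-0.31  0.38 -0.44  2.17  1.48  0.41 -0.23] F axial 5.036552461995982
[ 0.49353964 -0.23112449 -5.03655246]
wrist [223 212  59  75] top 31.8 v [129.5 153.8] 141.6 n [-15.3  10.4] -3.2
wrist [  0 218  79  79] top 39.3 v [36.1 56.6] 46.8 n [-15.2  10.6] -2.7
```

Emit:
{"api": "step_arm", "payload": {"moves": [[0, 0, 1, 0, 0, 0, 20], [0, 0, 2, 0, 0, 0, 20], [0, 0, 3, 0, 0, 0, 20], [0, 0, 3, 0, 0, 0, 20]]}}

```text
clock: 9.9
tcp_pos: [0.5723, 0.2762, 0.1377]
orientation: [-0.285, 2.515, 0.088]
contact_force: [-26.1, -11.8, 31.3]
grip_width: 0.0249
gripper_force: 104.3
```

Emit:
{"api": "step_arm", "payload": {"moves": [[0, 0, 1, 0, 0, 0, 20], [0, 0, 2, 0, 0, 0, 20], [0, 0, 2, 0, 0, 0, 20]]}}

```text
clock: 10.2
tcp_pos: [0.5724, 0.2762, 0.1376]
orientation: [-0.285, 2.513, 0.087]
contact_force: [-45.2, -20.1, 54.8]
grip_width: 0.0254
gripper_force: 107.9
```

```bash
python3 -c "
from go import *; from nb import nb; where(); print(r.get_obs()['contact_force']@G); nb('wrist')"
```

```text
out of rim 8.260566571411365 n -2.0282533169149066 v 141.45445626570907 joints [-0.31  0.38 -0.44  2.18  1.5   0.41 -0.24] F axial 72.7126767195774
[  8.38331486  -9.46584764 -72.71267672]
wrist [223 212  59  75] top 31.0 v [129.3 153.8] 141.6 n [-15.3  10.3] -3.2
wrist [  0 219  78  79] top 39.3 v [36.8 56.6] 47.2 n [-15.2  10.7] -2.7
```

Emit:
{"api": "step_arm", "payload": {"moves": [[0, 0, -2, 0, 0, 0, 20], [0, 0, -5, 0, 0, 0, 20], [0, 0, -5, 0, 0, 0, 20]]}}

```text
clock: 10.55
tcp_pos: [0.572, 0.2762, 0.1388]
orientation: [-0.284, 2.517, 0.09]
contact_force: [-0.2, 0.6, -0.3]
grip_width: 0.0251
gripper_force: 98.9
```

Emit:
{"api": "step_arm", "payload": {"moves": [[0, 0, 0, 0, 0, 0, 50], [0, 0, 0, 0, 0, 0, 50], [0, 0, 0, 0, 0, 0, 50], [0, 0, 0, 0, 0, 0, 50]]}}

```text
clock: 10.95
tcp_pos: [0.572, 0.2761, 0.1382]
orientation: [-0.284, 2.518, 0.09]
contact_force: [0.6, -0.4, 1.1]
grip_width: 0.0501
gripper_force: 0.0
```

Emit:
{"api": "step_arm", "payload": {"moves": [[0, 0, -10, 0, 0, 0, 50], [0, 0, -25, 0, 0, 0, 50], [0, 0, -45, 0, 0, 0, 50], [0, 0, -60, 0, 0, 0, 50], [0, 0, -60, 0, 0, 0, 20], [0, 0, -60, 0, 0, 0, 0], [0, 0, -60, 0, 0, 0, 0], [0, 0, -60, 0, 0, 0, 0]], "grip_force": 60}}

```text
clock: 11.75
tcp_pos: [0.5384, 0.2682, 0.1867]
orientation: [-0.284, 2.519, 0.089]
contact_force: [0.0, -0.1, -0.2]
grip_width: -0.0
gripper_force: 0.0
```

```bash
python3 -c "
from go import *; from nb import nb; where(); print(r.get_obs()['grip_width']); nb('wrist'); rel(.0434,.055,(2.4,0))"
```

```text
out of rim 68.47746159402189 n -2.5067837957220904 v 141.2296775174699 joints [-0.28  0.25 -0.48  2.21  1.22  0.42  0.  ] F axial -0.1194693640485488
-4.540521860642615e-05
wrist [232 182  43  44] top 31.2 v [128.6 154.2] 141.5 n [-16.4   4.2] -6.3
wrist [ 67 187  60  51] top 39.4 v [30.8 56.1] 43.9 n [-15.2  10.3] -2.7
d 0.055 shift [ -0.2 -97.9  13.6] rv [-0.001 -0.001 -0.   ]
```

Emit:
{"api": "step_arm", "payload": {"moves": [[0, -30, 0, 0, 0, 0, 0], [0, -60, 0, 0, 0, 0, 0], [0, -90, 0, 0, 0, 0, 0], [0, -98, 0, 0, 0, 0, 0], [0, -98, 8, 0, 0, 0, 0], [0, -98, 14, 0, 0, 0, 0], [0, -98, 14, 0, 0, 0, 0], [0, -98, 14, 0, 0, 0, 0]]}}

```text
clock: 12.6
tcp_pos: [0.5677, 0.1754, 0.1758]
orientation: [-0.285, 2.518, 0.09]
contact_force: [-0.1, 0.5, -0.2]
grip_width: -0.0002
gripper_force: 0.0
```

```bash
python3 -c "
from go import *; from nb import nb; where(); rel(.0434,.042,(2.4,0)); nb('wrist'); nb('scene')"
```

```text
out of rim 55.0870999017514 n -2.2717959792784974 v 44.19628815435258 joints [-0.13  0.24 -0.4   2.25  1.27  0.25  0.12] F axial -0.19504334457692796
d 0.042 shift [ 0.1 -0.8 13.1] rv [ 0.001 -0.001  0.   ]
wrist [380 186  62  54] top 31.0 v [128.  153.3] 140.2 n [-16.4   9.3] -3.9
wrist [ 53 191  66  55] top 37.2 v [-67.2 -41.9] -54.0 n [-15.1  10.4] -2.7
wrist [225 192  49  40] top 39.4 v [29.6 55.3] 42.0 n [-15.4  -0.1] -8.6
scene [233 128  10   8] top 32.9 v [122.2 146.5] 135.7 n [-12.3   8.9] -1.7
scene [245 147   9   8] top 42.7 v [26.5 47.6] 36.5 n [-12.5  11.2] 0.3
scene [259 169   9   8] top 39.0 v [-69.7 -48.3] -59.6 n [-10.5   9.8] -0.7
```

Emit:
{"api": "step_arm", "payload": {"moves": [[0, -1, 6, 0, 0, 0, 0], [0, -1, 12, 0, 0, 0, 0], [0, -1, 14, 0, 0, 0, 0], [0, -1, 16, 0, 0, 0, 0], [0, -1, 18, 0, 0, 0, 0], [0, -1, 20, 0, 0, 0, 0], [0, -1, 20, 0, 0, 0, 0]]}}

```text
clock: 13.4
tcp_pos: [0.5792, 0.1764, 0.1599]
orientation: [-0.284, 2.517, 0.09]
contact_force: [-2.3, -0.6, 1.8]
grip_width: 0.0002
gripper_force: 1.2
```

```bash
python3 -c "
from go import *; from nb import nb; where(); print(r.get_obs()['contact_force']@G); nb('wrist')"
```

```text
out of rim 35.51009114972233 n -1.9909452787851951 v 42.66116587511493 joints [-0.15  0.28 -0.37  2.24  1.42  0.25 -0.02] F axial 2.811536792699822
[ 0.86978967 -0.07246882 -2.81153679]
wrist [  0 179 107  84] top 37.0 v [-67.3 -41.9] -53.9 n [-15.2  10.4] -2.7
wrist [396 195  72  60] top 31.0 v [128.1 153.4] 140.1 n [-16.4   9.2] -4.0
wrist [227 199  51  33] top 35.2 v [30.3 54.7] 42.4 n [-15.8  -6.2] -11.6
```

Sliding (a is now 4 mm proud); continuing.

Emit:
{"api": "step_arm", "payload": {"moves": [[0, 0, 1.5, 0, 0, 0, 0], [0, 0, 3, 0, 0, 0, 0], [0, 0, 4.5, 0, 0, 0, 0], [0, 0, 6, 0, 0, 0, 0], [0, 0, 6, 0, 0, 0, 0]]}}

```text
clock: 13.95
tcp_pos: [0.5819, 0.1771, 0.1561]
orientation: [-0.285, 2.516, 0.089]
contact_force: [-19.0, -5.9, 20.4]
grip_width: 0.0001
gripper_force: 14.6
```

Emit:
{"api": "step_arm", "payload": {"moves": [[0, 0, 1, 0, 0, 0, 0], [0, 0, 2, 0, 0, 0, 0], [0, 0, 2, 0, 0, 0, 0]]}}

```text
clock: 14.25
tcp_pos: [0.5822, 0.1772, 0.1558]
orientation: [-0.285, 2.514, 0.088]
contact_force: [-39.1, -12.3, 46.6]
grip_width: 0.0
gripper_force: 30.8
```

```bash
python3 -c "
from go import *; from nb import nb; where(); print(r.get_obs()['contact_force']@G); nb('wrist')"
```

```text
out of rim 30.407173889387487 n -1.8582412895701712 v 42.75551178526379 joints [-0.15  0.29 -0.37  2.24  1.48  0.25 -0.08] F axial 61.569860065645216
[  6.71947378  -3.24734784 -61.56986007]
wrist [  0 178 103  90] top 37.0 v [-67.3 -41.9] -54.0 n [-15.2  10.6] -2.8
wrist [399 197  75  63] top 31.0 v [128.  153.4] 140.1 n [-16.4   9.2] -4.0
wrist [227 199  51  33] top 30.4 v [30.2 54.8] 42.4 n [-15.7  -6.2] -11.5
```

Emit:
{"api": "step_arm", "payload": {"moves": [[0, 0, -8, 0, 0, 0, 0], [0, 0, -25, 0, 0, 0, 0], [0, 0, -45, 0, 0, 0, 0], [0, 0, -45, 0.1, 0, 0, 0], [0, 0, -45, 0.2, 0, 0, 0], [0, 0, -45, 0.2, 0, 0, 0], [0, 0, -45, 0.2, 0, 0, 0]]}}

```text
clock: 15.0
tcp_pos: [0.5584, 0.1723, 0.1896]
orientation: [-0.205, 2.503, -0.159]
contact_force: [0.4, 0.0, -0.2]
grip_width: 0.0002
gripper_force: 0.0
```

```bash
python3 -c "
from go import *; from nb import nb; where(); rel(-.0605,.07,(2.4,0)); nb('wrist')"
```

```text
out of rim 71.97157431627336 n -2.3249235530935346 v 43.281914847724956 joints [-0.27  0.23 -0.41  2.23  1.24  0.54  0.03] F axial -0.35222192119116436
d 0.07 shift [   0.2 -101.4   22.3] rv [-0.197 -0.001  0.001]
wrist [ 50 164 106  65] top 36.7 v [-67.1 -41.8] -53.6 n [-15.1  10.4] -2.6
wrist [244 182  45  49] top 31.0 v [30.4 55.7] 43.6 n [-15.4   9. ] -4.1
wrist [399 188  61  55] top 31.1 v [128.3 153.5] 140.8 n [-16.3   9.2] -3.9
```

Emit:
{"api": "step_arm", "payload": {"moves": [[0, -25, 5, 0, 0, 0, 0], [0, -50, 10, 0, 0, 0, 0], [0, -75, 16, 0, 0, 0, 0], [0, -99, 21, 0, 0, 0, 0], [0, -99, 21, 0, 0, 0, 0], [0, -99, 21, 0, 0, 0, 0], [0, -99, 21, 0, 0, 0, 0]]}}

```text
clock: 15.75
tcp_pos: [0.5816, 0.0732, 0.1893]
orientation: [-0.203, 2.502, -0.16]
contact_force: [0.2, 0.3, -0.0]
grip_width: -0.0005
gripper_force: 0.0
```

```bash
python3 -c "
from go import *; from nb import nb; where(); rel(-.058,.045,(2.4,0));rel(-.058,.025,(2.4,0)); nb('wrist')"
```

```text
out of rim 71.3941809933784 n -2.120599111839456 v -58.48662327848349 joints [-0.11  0.2  -0.31  2.26  1.29  0.37  0.17] F axial -0.18075735010963276
d 0.045 shift [ 0.3  5.7 25.8] rv [-0.199 -0.    -0.001]
d 0.025 shift [ 0.3  9.7 45.4] rv [-0.199 -0.    -0.001]
wrist [248 185  46  48] top 37.2 v [-67.6 -42.4] -54.1 n [-15.3   7.5] -4.7
wrist [404 190  62  55] top 31.0 v [29.4 54.6] 41.9 n [-15.3  10.2] -2.9
```

j6 = 0.37, safe. Pressing along the jar axis.

Emit:
{"api": "step_arm", "payload": {"moves": [[0, 3, 12, 0, 0, 0, 0], [0, 5.5, 25, 0, 0, 0, 0], [0, 6.5, 30, 0, 0, 0, 0], [0, 7, 32, 0, 0, 0, 0], [0, 7.3, 34, 0, 0, 0, 0], [0, 7.7, 36, 0, 0, 0, 0], [0, 7.7, 36, 0, 0, 0, 0]]}}

```text
clock: 16.5
tcp_pos: [0.6015, 0.0789, 0.1593]
orientation: [-0.204, 2.502, -0.16]
contact_force: [-4.9, 0.6, 2.8]
grip_width: -0.0001
gripper_force: 2.1
```

```bash
python3 -c "
from go import *; from nb import nb; where(); print(r.get_obs()['contact_force']@G); nb('wrist')"
```

```text
out of rim 34.96579992520643 n -2.420578054758421 v -57.42777940379392 joints [-0.13  0.29 -0.29  2.24  1.48  0.37 -0.01] F axial 5.003053971411822
[ 2.21105873  1.71941658 -5.00305397]
wrist [233 200  55  42] top 33.5 v [-67.3 -41.8] -53.1 n [-15.6  -2.7] -11.3
wrist [419 209  82  70] top 31.0 v [29.1 54.6] 41.6 n [-15.2  10.4] -2.9
```

Emit:
{"api": "step_arm", "payload": {"moves": [[0, 0.3, 1.5, 0, 0, 0, 0], [0, 0.6, 3, 0, 0, 0, 0], [0, 0.9, 4.5, 0, 0, 0, 0], [0, 1, 5, 0, 0, 0, 0], [0, 1, 5, 0, 0, 0, 0]]}}

```text
clock: 17.05
tcp_pos: [0.6036, 0.0794, 0.1563]
orientation: [-0.204, 2.501, -0.161]
contact_force: [-24.0, -1.1, 24.1]
grip_width: -0.0001
gripper_force: 16.4
```

Emit:
{"api": "step_arm", "payload": {"moves": [[0, 0.2, 1, 0, 0, 0, 0], [0, 0.4, 2, 0, 0, 0, 0], [0, 0.4, 2, 0, 0, 0, 0]]}}

```text
clock: 17.35
tcp_pos: [0.604, 0.0796, 0.1559]
orientation: [-0.204, 2.499, -0.162]
contact_force: [-41.5, -3.7, 44.9]
grip_width: -0.0001
gripper_force: 30.2
```

```bash
python3 -c "
from go import *; from nb import nb; where(); print(r.get_obs()['contact_force']@G); nb('wrist')"
```

```text
out of rim 30.775263964965173 n -2.242896631149975 v -57.208374253954936 joints [-0.13  0.3  -0.29  2.24  1.51  0.38 -0.05] F axial 60.44406483566762
[  8.11343335   5.64830551 -60.44406484]
wrist [232 200  55  41] top 30.3 v [-67.4 -42. ] -53.3 n [-15.6  -4.3] -11.6
wrist [422 212  84  73] top 31.0 v [29.  54.5] 41.6 n [-15.3  10.5] -2.9
```

All home. Retract clear and verify.

Emit:
{"api": "step_arm", "payload": {"moves": [[0, -1, -8, 0, 0, 0, 0], [0, -4, -25, 0, 0, 0, 0], [0, -10, -55, 0, 0, 0, 0], [0, -18, -95, 0, 0, 0, 0], [0, -24, -125, 0, 0, 0, 0], [0, -24, -125, 0, 0, 0, 0], [0, -24, -125, 0, 0, 0, 0]]}}

```text
clock: 18.1
tcp_pos: [0.5351, 0.0638, 0.2586]
orientation: [-0.201, 2.5, -0.162]
contact_force: [0.4, 0.1, -0.1]
grip_width: 0.0
gripper_force: 0.0
```

```bash
python3 -c "
from go import *; from nb import nb; where(); nb('wrist'); a=grab('scene')['image']; b=grab('side')['image']
cv2.imwrite('pics/end.png',cv2.resize(np.hstack([a,b]),(800,300))[:,:,::-1])"
```

```text
out of rim 155.42343466252444 n -1.2401214451396834 v -57.30159501859873 joints [-0.06 -0.   -0.36  2.28  0.84  0.42  0.61] F axial -0.3724160820908287
wrist [268 160  31  33] top 31.1 v [-67.5 -42.6] -55.1 n [-15.3  10.3] -2.7
wrist [378 163  40  36] top 31.0 v [29.5 54.7] 42.0 n [-15.3  10.3] -2.7
wrist [501 169  11  28] top 18.3 v [127.1 131.1] 128.6 n [-10.    6.1] -1.9
```

View pics/end.png

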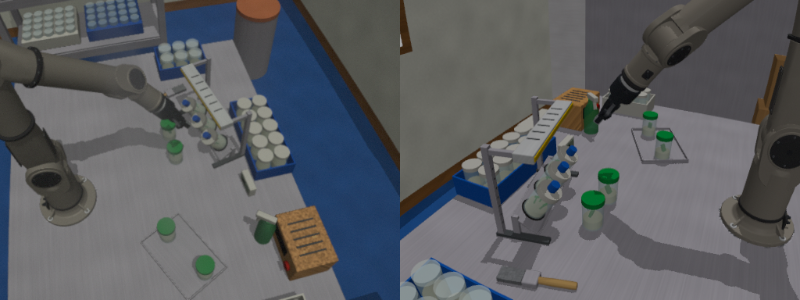

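The closing views show three white lids with blue knobs, at about (550,187), (562,170) and (571,155) in the side view. The green jars, spray, meter and brush are still in place, and the arm is clear.

```bash
python3 -c "
from bench import r
print(r.hand_in())"
```

```text
the job is handed in; nothing more can be done
None
```

The job is handed in at about 18 s on the robot's clock: the loose lid is on the open jar and pressed home, and the two proud lids were then pressed home. Each was pressed to a hard stop at 60–73 N, and the arm was then backed clear; the green-lidded jars and other items looked undisturbed in the final pictures.

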